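Tighten the slit lamp's lens lock ring with a pin spanner

ROBOT

A 7-joint arm with a two-finger parallel gripper is mounted at the origin on the work surface. World frame = base frame: x ahead of the robot, y to its left, z up, the work surface at z = 0. Lengths are in m, angles in rad, forces in N, time in s.
With the tool pointing down it reaches from about 0.425 to 1.025 m from the base axis. Payload 3.6 kg.
Tool frame: the origin (TCP) lies midway between the tips of the shut fingers; the grasp point (between the pads) lies 19 mm behind it (bot.hold_point_z is the distance from the TCP to the grasp point, in m); z points along the fingers, y is the line along which they close (so a half turn about z gives the same grasp; the last joint's range is limited). The gripper opens to 85 mm and grips with 20 to 120 N. Pads are 22 mm wide; open, the fingers measure 114 mm over their backs; the gripper's body (76 mm by 85 mm) begins 54 mm behind the grasp point. The pads swing forward as they close: fully open they stand 13 mm farther back than shut.
Start: joints at [-1.425, 0.591, 0.048, 1.609, -0.033, 0.943, -0.034], TCP at [0.172, 0.704, 0.231] pointing down, gripper open.
Joint ranges: [-2.69, 2.69], [-0.47, 2.24], [-1.27, 1.36], [0.19, 2.51], [-1.53, 4.68], [0.08, 2.07], [-3.09, 3.09]. Speed limits (rad/s): [2.57, 2.57, 3.14, 3.14, 3.14, 3.14, 3.14].

INTERFACE

Orientations are given as a unit quaternion [x, y, z, w].
In Python, from workcell import bot gives the robot as it stands. The module is installed in compiled form; this text tells all that it offers.
- The arm moves only by the tool carry_out, never from a script. Its argument "rows" is a list of rows, each a list of 3 entries, a list of its own where there are three numbers: the opening, from 0 (shut) to 1 (fully open), then the shift along the tool's x, y, z in mm, then the turn, a rotation vector about the tool's x, y, z in degrees. A call has 1 to 5 rows; each row shifts and turns the commanded pose from where the row before left it, along the tool's axes as they then stand; what a row does not reach is not made up. A row lasts 1/8 s, in which the tool goes at most 62.5 mm and 10.7 degrees, less where a joint would pass 70% of its speed; a pose out of reach is approached as far as the arm can. A call is refused whole if a number of a shift passes 62.5 or a number of a turn 10.7, either way. A call with a gripper value outside its range is refused whole. The fingers move at their own pace and stop on an object; "force" is the grip in N (left out, the last holds). Time passes only in rows, so rows that do not move let the fingers close. It gives the time, the measured TCP pose, the force, the opening and the grip force at its end, in the units of the state.
- bot.state(): the state, without advancing time (a new reading comes with each control period).
- bot.grab_frame(name): name is "side" or "top" or "wrist"; returns a dict with "img" (400x640x3 uint8, blue, green, red), "mtx" (3x3 intrinsics, pixels), "R" (3x3) and "t" (3): a world point X has camera coordinates R X + t. Camera axes: x right, y down, z forward; pixel columns grow to the right and rows downward; lengths in m; the calibration is good to about 2 mm. A picture is of the moment at which its call begins. There is no depth.
- bot.job_done(): hands the job in; it is judged then, once.
The state is a dict: "time": time; "joints": joint angles; "dq": joint speeds; "tau": joint torques, N m; "tool_pos": TCP position; "tcp_rot": TCP orientation; "ft_force": force on the tool from outside, world axes, zero at the start; "wrist_torque": the same for the moment, N m; "grip_width": opening from 0.0 (shut) to 1.0 (fully open); "grasp_force": force on a finger pad.
Only numpy, scipy, OpenCV 4.12 (cv2) and the standard library are available. Lean on these libraries where they do the work, as an engineer would, in place of code of your own. Each camera call takes 0.05 s, during which the arm holds its last target. There are 200 camera calls.

TASK

The lens lock ring on top of the slit lamp's projection head has worked loose. Take the pin spanner from its blue stand, seat both prongs fully in the ring's two holes, and gently tighten the ring clockwise until it comes up against its stop, without forcing anything or touching the lens. Then put the spanner back upright in its stand with both prongs in the pockets, and leave the other things alone.

Things in the scene. Friction and masses are not known exactly. Their poses are not given: they have to be found in the camera images.
- head: Black upright projection head on a grey 110 x 96 mm cradle plate, fixed to the table at a place and yaw that vary (it may be on either side). Origin on the table under the ring's vertical axis; z up; x and y along the plate's long and short sides. The upright barrel is 72 mm in diameter (82 mm at its foot).
- ring_face (a point): Centre of the aluminium lock ring's top face, 90 mm above the table, on its vertical axis; axes as the head's. Ring 64 mm in outer diameter, 29 mm in bore, knurled rim; it does not rise or sink as it turns. Two holes opposite each other, centres 22 mm from the axis, 8.7 mm wide along the rim and radially, 8 mm deep, straight sided, dark at the bottom.
- ring (a joint): Angle (rad) the ring is loose: 0 = tight on a slightly springy stop, growing anticlockwise from above; starts 0.5 to 0.9. Friction about 0.12 N m; it stays where left. The thread differs from head to head: the line through the holes stands at the head's yaw + this value + an unknown angle between -0.4 and +0.4 rad (constant during the job), which must be seen or felt.
- lens: Bluish glass lens, 27 mm in diameter, inside the ring's bore, its crown 6 mm below the ring's top face. Never to be touched. Origin on the axis at its underside, 81 mm above the table.
- stand: Blue stand for the spanner, 94 x 52 x 25 mm, fixed to the table at a place and yaw that vary. Origin under its centre, x along its long side. Two pockets 16 x 16 mm, 13 mm deep, lie at x = +22 and -22 mm.
- stand_top (a point): Centre of the stand's top face, 25 mm above the table; axes as the stand's.
- spanner_grip (a point): Centre of the pin spanner's upright red grip, 30 (x) by 16 (y) by 50 mm (z), to be pinched across its 16 mm. It is 42 mm above the prongs' tips and 25 mm above the top of the crossbar (64 x 22 x 10 mm) that it stands on. At the start it is upright in the stand, crossbar resting on the stand's top, prongs hanging in the pockets.
- spanner_mid (a point): The point midway between the prongs' tips, 42 mm below the grip's centre; spanner axes.
- prong_a (a point): Tip of the prong on the spanner's +x side.
- prong_b (a point): Tip of the prong on the spanner's -x side.
- spanner: The whole steel pin spanner, 67 mm tall, 0.12 to 0.24 kg; origin midway between the prongs' tips. Two round prongs 6 mm in diameter and 7 mm long, tapered tips, 44 mm apart (x = +22 and -22 mm), under the crossbar; x along the crossbar; the same when turned half round.
- dropper: White dropper bottle with a green cap, 32 mm across, 70 mm tall, standing loose; origin under its centre. Leave alone.
- tin: Round brass-coloured spare-bulb tin, 52 mm across, 42 mm tall, standing loose; origin under its centre. Leave alone.
- driver: Screwdriver with a yellow handle, 160 mm long, lying loose along its x; origin under its middle. Leave alone.
Mind the look-alikes: they are no part of the job. What is shaped like the head but purple is not meant. What is meant by the spanner is not green, and is the smaller of those in its own colour.

How it is judged:
By the outcome, as a careful person would: the job done as asked, in the order asked, and still so for the second after the job is handed in, with the robot touching nothing.
It also fails if it takes over 72 s, if anything falls off the work surface, if the arm or the gripper's body presses on something with over 40 N, if the wrist force passes 120 N, or if a joint passes its speed limit or range.

## Working session

There is one attempt and no reset: what is moved stays moved. The work goes in short steps, Python scripts to look and compute and a tool call to move; the robot and the scene stay as the last step left them, time stands still between calls to the robot, and variables do not carry over. Pictures are saved under pics/ and viewed, at most 10 in all, crops included, and the job is handed in when it is done.

Besides the shell and the picture viewer there is one more tool, called by a JSON object that holds its "name" and its "arguments". carry_out: Moves the arm, as the interface text tells. Its arguments: {"type":"object","properties":{"rows":{"type":"array"},"force":{"type":"number"}},"required":["rows"]}

```bash
mkdir -p pics; python3 - <<'E'
from workcell import bot
import cv2,numpy as np
for n in("top","side"):
    f=bot.grab_frame(n); cv2.imwrite(f"pics/{n}0.png",f["img"]); 
    np.savez(f"pics/{n}0.npz",**f)
    print(n,f["mtx"].round(1).tolist(),f["R"].round(4).tolist(),f["t"].round(4).tolist())
s=bot.state();print({k:np.round(v,3).tolist() for k,v in s.items()},bot.hold_point_z)
E
```

```text
top [[361.6, 0.0, 326.5], [0.0, 361.6, 201.4], [0.0, 0.0, 1.0]] [[0.0171, -0.9993, 0.0334], [-0.9954, -0.0202, -0.0941], [0.0947, -0.0316, -0.995]] [-0.0564, 0.553, 0.8584]
side [[396.7, 0.0, 304.5], [0.0, 396.7, 195.6], [0.0, 0.0, 1.0]] [[-0.9712, -0.2381, 0.003], [-0.1893, 0.7648, -0.6159], [0.1443, -0.5987, -0.7878]] [0.5567, 0.1791, 0.8582]
{'time': 0.1, 'joints': [-1.425, 0.592, 0.048, 1.61, -0.033, 0.943, -0.034], 'dq': [0.001, -0.001, 0.001, -0.002, -0.0, -0.002, 0.001], 'tau': [0.004, -55.0, 1.553, -19.882, 0.01, 0.004, 0.0], 'tool_pos': [0.172, 0.704, 0.23], 'tcp_rot': [0.12, 0.993, -0.001, -0.0], 'ft_force': [-0.204, 0.007, -0.239], 'wrist_torque': [0.041, -0.011, 0.019], 'grasp_force': 0.0, 'grip_width': 1.005} 0.0187
```

View pics/top0.png

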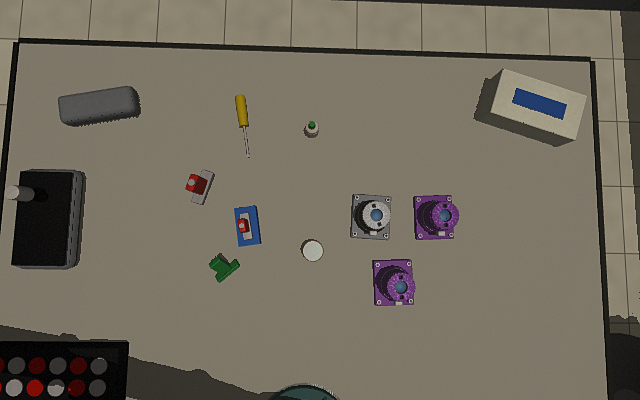

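View pics/side0.png

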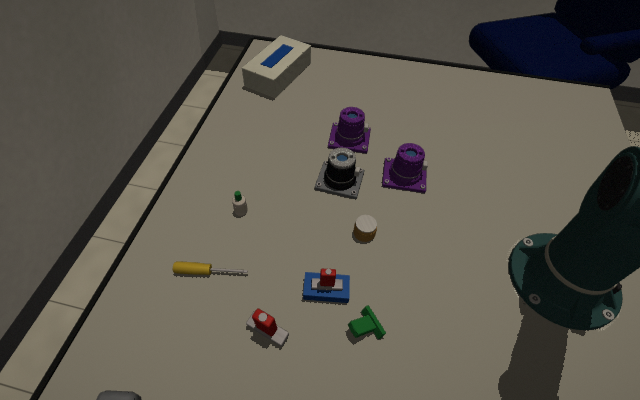

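Top view shows these candidates. Spanners: red in the blue stand (244,226), larger red standing loose (197,184), green (222,266). Heads: black with grey plate (372,216), purple ones (436,216) and (394,284). I choose the red spanner in the stand and the black head. Next I get positions from both views and a close crop to check.

```bash
cat > h.py <<'E'
import numpy as np, cv2
from scipy.spatial.transform import Rotation as Ro
def ray(f,p):
    d=f["R"].T@np.linalg.inv(f["mtx"])@np.array([p[0],p[1],1.]); c=-f["R"].T@f["t"]; return c,d
def onz(f,p,z):
    c,d=ray(f,p); return c+d*(z-c[2])/d[2]
def tri(obs):
    A=np.zeros((3,3));b=np.zeros(3)
    for f,p in obs:
        c,d=ray(f,p);d=d/np.linalg.norm(d);P=np.eye(3)-np.outer(d,d);A+=P;b+=P@c
    return np.linalg.solve(A,b)
def proj(f,X):
    x=f["mtx"]@(f["R"]@np.asarray(X,float)+f["t"]);return x[:2]/x[2]
E
python3 - <<'E'
from h import *
T=dict(np.load("pics/top0.npz"));S=dict(np.load("pics/side0.npz"))
print("grip",tri([(T,(244,226)),(S,(328,276))]))
print("stand c",tri([(T,(247,226)),(S,(327,285))]))
print("stand top corners",[onz(T,p,.025).round(3).tolist() for p in((235,208),(256,206),(261,243),(239,246))])
print("ring",tri([(T,(376,215)),(S,(343,157))]),onz(T,(376,215),.09))
for n,X in(("tin",(312,251)),("dropper",(311,129))): print(n,onz(T,X,.04))
t=cv2.resize(T["img"][150:300,170:320],(400,400),interpolation=2);u=cv2.resize(T["img"][180:250,340:410],(400,400),interpolation=2)
cv2.imwrite("pics/c1.png",np.hstack([t,u]))
print("camc",-T["R"].T@T["t"])
E
```

```text
grip [0.48935474 0.14582638 0.06008001]
stand c [0.48987771 0.14630633 0.01992869]
stand top corners [[0.534, 0.176, 0.025], [0.539, 0.125, 0.025], [0.45, 0.11, 0.025], [0.442, 0.163, 0.025]]
ring [ 0.51786176 -0.15776054  0.08752351] [ 0.51913171 -0.15728978  0.09      ]
tin [ 0.43349956 -0.01316571  0.04      ]
dropper [ 0.73048377 -0.0045037   0.04      ]
camc [ 0.47007108 -0.01798412  0.90802045]
```

View pics/c1.png

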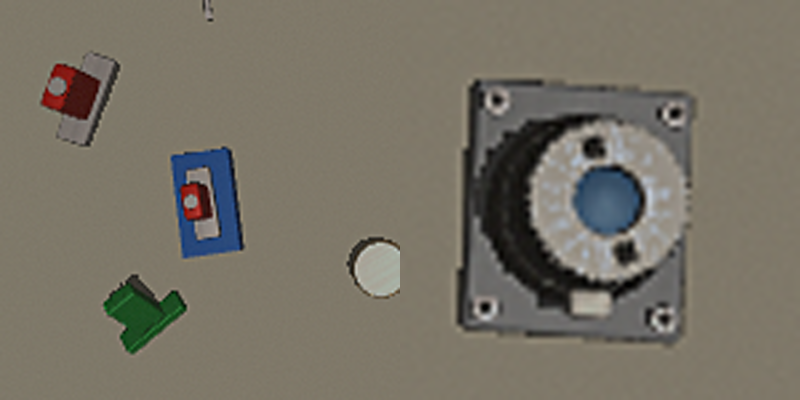

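The crop confirms it: the small red spanner sits in the blue stand, and the black head has ring holes at about (374.0,205.9) and (379.5,223.8) in the top image. I'll write the move planner now.

```bash
cat >> h.py <<'E'
def plan(bot,X,yaw,n,s=None):
    """rows to take TCP to X with tool y at world yaw (deg, mod 180), tool straight down"""
    s=s or bot.state(); R=Ro.from_quat(s["tcp_rot"]); p=np.array(s["tool_pos"]); 
    y=R.as_matrix()[:,1]; dy=(yaw-np.degrees(np.arctan2(y[1],y[0]))+90)%180-90
    a=np.radians(np.degrees(np.arctan2(y[1],y[0]))+dy); yv=np.array([np.cos(a),np.sin(a),0]); z=np.array([0,0,-1.]); 
    G=Ro.from_matrix(np.c_[np.cross(yv,z),yv,z]); rv=(R.inv()*G).as_rotvec()
    print("total mm",((np.array(X)-p)*1000).round(1),"turn",np.degrees(rv).round(2))
    for i in range(n):
        Ri=R*Ro.from_rotvec(rv*i/n)
        print([ (Ri.inv().apply(np.array(X)-p)*1000/n).round(1).tolist(), np.degrees(rv/n).round(2).tolist()])
E
python3 - <<'E'
from h import *
from workcell import bot
T=dict(np.load("pics/top0.npz"))
h=[onz(T,p,.09) for p in((374,205.9),(379.5,223.8))]; d=h[0]-h[1];print("holes",h,np.linalg.norm(d),np.degrees(np.arctan2(d[1],d[0])))
f=bot.grab_frame("wrist");s=bot.state();R=Ro.from_quat(s["tcp_rot"]).as_matrix()
print("cam in tool",R.T@(-f["R"].T@f["t"]-s["tool_pos"]),"\n",(f["R"]@R).round(3),f["mtx"])
plan(bot,[.475,.145,.20],98.7,10)
E
```

```text
holes [array([ 0.5398239 , -0.15261806,  0.09      ]), array([ 0.49927312, -0.16536366,  0.09      ])] 0.04250666113492543 17.448564929519335
cam in tool [ 0.06682068  0.00074829 -0.14235668] 
 [[-0.     1.     0.001]
 [-0.964 -0.    -0.266]
 [-0.266 -0.001  0.964]] [[336.21061776   0.         325.37565606]
 [  0.         336.21061776 197.44057775]
 [  0.           0.           1.        ]]
total mm [ 303.  -558.6  -30.4] turn [-1.000e-01 -2.000e-02 -2.243e+01]
[[-42.7, -47.1, 3.1], [-0.01, -0.0, -2.24]]
[[-40.8, -48.7, 3.1], [-0.01, -0.0, -2.24]]
[[-38.9, -50.3, 3.1], [-0.01, -0.0, -2.24]]
[[-36.9, -51.7, 3.1], [-0.01, -0.0, -2.24]]
[[-34.8, -53.2, 3.1], [-0.01, -0.0, -2.24]]
[[-32.7, -54.5, 3.1], [-0.01, -0.0, -2.24]]
[[-30.6, -55.7, 3.1], [-0.01, -0.0, -2.24]]
[[-28.4, -56.9, 3.1], [-0.01, -0.0, -2.24]]
[[-26.1, -57.9, 3.1], [-0.01, -0.0, -2.24]]
[[-23.8, -58.9, 3.1], [-0.01, -0.0, -2.24]]
```

{"name": "carry_out", "arguments": {"rows": [[1,[-42.5,-45.5,3],[0,0,-2.25]],[1,[-41,-47,3],[0,0,-2.25]],[1,[-39,-48.5,3],[0,0,-2.25]],[1,[-37,-50,3],[0,0,-2.25]],[1,[-35,-51.5,3],[0,0,-2.25]]]}}

```text
time: 0.78
tool_pos: [0.3263, 0.4313, 0.2162]
tcp_rot: [0.021, 1.0, -0.0, 0.0]
ft_force: [0.7, -0.3, -0.5]
grip_width: 0.999
grasp_force: 0.0
```

{"name": "carry_out", "arguments": {"rows": [[1,[-33,-53,3],[0,0,-2.25]],[1,[-30.5,-54,3],[0,0,-2.25]],[1,[-28.5,-55,3],[0,0,-2.25]],[1,[-26,-56,3],[0,0,-2.25]],[1,[-24,-57,3],[0,0,-2.25]]]}}

```text
time: 1.4
tool_pos: [0.478, 0.1613, 0.2013]
tcp_rot: [-0.077, 0.997, 0.0, 0.0]
ft_force: [1.2, 0.1, 0.4]
grip_width: 0.998
grasp_force: 0.0
```

```bash
python3 - <<'E'
from h import *
from workcell import bot
f=bot.grab_frame("wrist");s=bot.state();print(s["time"],s["tool_pos"],s["tcp_rot"])
cv2.imwrite("pics/w1.png",f["img"]);np.savez("pics/w1.npz",**f)
E
```

```text
1.45 [0.48239427 0.15089755 0.20113611] [-0.07074853  0.99748872 -0.00300676  0.0013643 ]
```

View pics/w1.png

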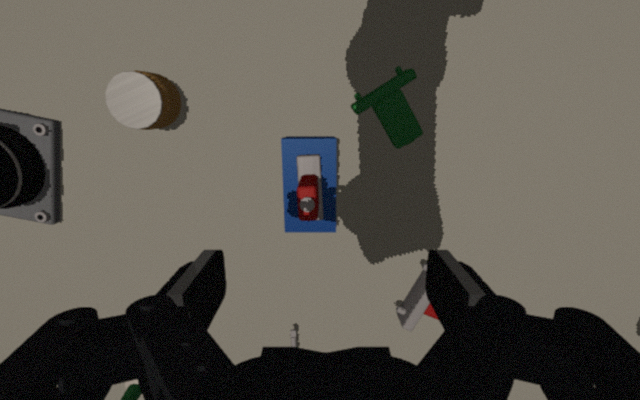

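Wrist view shows the red grip in the blue stand, with its top button at (307,205), well clear of both the green and the larger red spanner. I'll refine the pose.

```bash
python3 - <<'E'
from h import *
from workcell import bot
W=bot.grab_frame("wrist");np.savez("pics/w1.npz",**W);T=dict(np.load("pics/top0.npz"));S=dict(np.load("pics/side0.npz"))
s=bot.state();print(s["tool_pos"],s["tcp_rot"])
h=cv2.cvtColor(W["img"],cv2.COLOR_BGR2HSV)
blue=cv2.inRange(h,(100,120,40),(125,255,255)); blue[:, :260]=0; blue[:,360:]=0
red=cv2.inRange(h,(0,120,60),(8,255,255))|cv2.inRange(h,(172,120,60),(180,255,255)); red[240:]=0
bp=cv2.convexHull(cv2.findNonZero(blue)); r=cv2.boxPoints(cv2.minAreaRect(bp))
P=np.array([onz(W,p,.025) for p in r]);print(r.tolist(),"\n",P.round(4),P.mean(0))
for i in range(4):
    d=P[(i+1)%4]-P[i];print(np.linalg.norm(d).round(4),np.degrees(np.arctan2(d[1],d[0])).round(1))
v=h[...,2]; bright=red&cv2.inRange(v,100,255)
q=cv2.approxPolyDP(cv2.convexHull(cv2.findNonZero(red)),2,True);print("red hull",q[:,0].tolist(), cv2.minAreaRect(cv2.findNonZero(red)))
for z in(.085,.035):print(z,[onz(W,p,z)[:2].round(4).tolist() for p in q[:,0]])
c=cv2.resize(W["img"][120:250,260:360],None,fx=4.4,fy=4.4,interpolation=2);
c2=cv2.resize(S["img"][255:310,295:360],None,fx=5,fy=5,interpolation=2);c2=cv2.copyMakeBorder(c2,0,c.shape[0]-c2.shape[0],0,0,0)
cv2.imwrite("pics/c2.png",np.hstack([c,c2]))
E
```

```text
[0.48048413 0.15449463 0.20112596] [-6.96635329e-02  9.97568381e-01 -1.99828315e-03  5.68719736e-04]
[[294.0, 134.0], [348.0, 134.0], [348.0, 228.0], [294.0, 228.0]] 
 [[0.4473 0.1156 0.025 ]
 [0.4402 0.1656 0.025 ]
 [0.5325 0.1804 0.025 ]
 [0.5403 0.1265 0.025 ]] [0.49010119 0.14702517 0.025     ]
0.0505 98.1
0.0935 9.1
0.0545 -81.8
0.0936 -173.3
red hull [[318, 216], [311, 186], [315, 173], [328, 172], [331, 205], [328, 214]] ((321.25384521484375, 193.53079223632812), (43.78425979614258, 19.72152328491211), 82.87498474121094)
0.085 [[0.5038, 0.1476], [0.4798, 0.1388], [0.469, 0.1405], [0.4668, 0.1505], [0.4931, 0.1567], [0.501, 0.1554]]
0.035 [[0.5208, 0.1486], [0.4922, 0.138], [0.4793, 0.1401], [0.4766, 0.152], [0.508, 0.1594], [0.5174, 0.1578]]
```

View pics/c2.png

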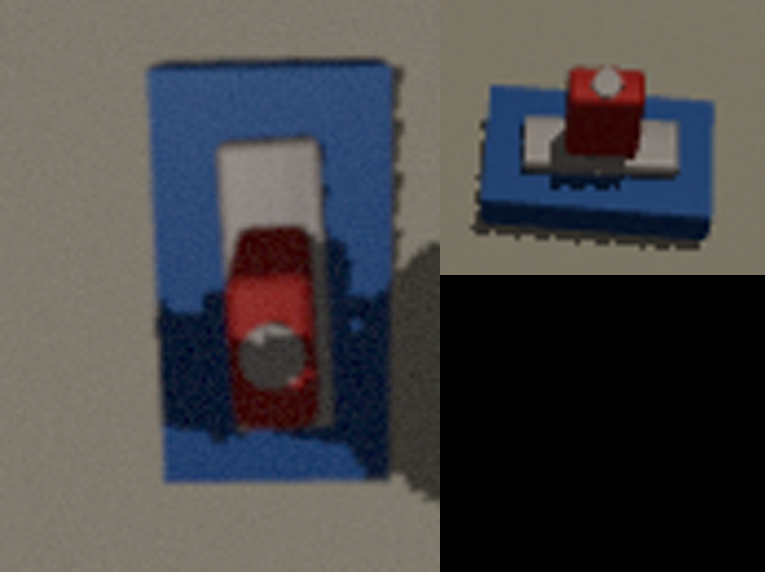

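The close crop shows the smaller red spanner upright in the stand with its crossbar flat. In wrist pixels, the grip top face runs (311.8,183.2) to (332.3,216.6).

```bash
python3 - <<'E'
from h import *
from workcell import bot
W,T,S=[dict(np.load(f"pics/{n}.npz")) for n in("w1","top0","side0")]
c=np.array([(228,278),(310,270),(318,425),(235,430)])/4.4+(260,120)
print("top face tri W+S",tri([(W,c.mean(0)),(S,(328,272))]), "W+S+T",tri([(W,c.mean(0)),(S,(328,272)),(T,(241.5,225.5))]))
Q=np.array([onz(W,p,.085) for p in c]);print(Q.round(4)[:,:2].tolist(),Q.mean(0))
for a,b in((0,1),(1,2),(0,3)):
    d=Q[b]-Q[a];print(np.linalg.norm(d).round(4),np.degrees(np.arctan2(d[1],d[0])))
b=np.array([(218,143),(320,138)])/4.4+(260,120); B=np.array([onz(W,p,.035) for p in b]);e=B.mean(0);d=B[1]-B[0];print("bar end",e,np.degrees(np.arctan2(d[1],d[0])),np.linalg.norm(d),"centre",e+.032*np.array([np.cos(np.radians(9)),np.sin(np.radians(9)),0]))
E
```

```text
top face tri W+S [0.48994968 0.14907763 0.08351217] W+S+T [0.49018696 0.14819596 0.08150034]
[[0.4775, 0.1391], [0.4739, 0.1535], [0.5027, 0.1592], [0.5058, 0.1442]] [0.48996703 0.14898424 0.085     ]
0.0148 103.8937938841272
0.0293 11.213876708075906
0.0288 10.04973146429906
bar end [0.45896063 0.14303227 0.035     ] 100.95687749719578 0.02131357849588629 centre [0.49056666 0.14803817 0.035     ]
```

```bash
python3 - <<'E'
from h import *
from workcell import bot
plan(bot,[.4902,.1485,.12],99.9,2)
E
```

```text
total mm [  9.7  -6.  -81.1] turn [-0.23  0.05 -1.91]
[[-4.4, -3.5, 40.6], [-0.12, 0.02, -0.96]]
[[-4.3, -3.6, 40.6], [-0.12, 0.02, -0.96]]
```

{"name": "carry_out", "arguments": {"rows": [[1,[-4.4,-3.5,40],[-0.12,0,-0.95]],[1,[-4.3,-3.5,40],[-0.12,0,-0.95]],[1,[0,0,0],[0,0,0]],[1,[0,0,0],[0,0,0]]]}}

```text
time: 2.0
tool_pos: [0.4871, 0.1582, 0.1221]
tcp_rot: [-0.093, 0.996, 0.002, 0.0]
ft_force: [-0.1, 0.4, -0.3]
grip_width: 1.003
grasp_force: 0.0
```

```bash
python3 - <<'E'
from h import *
from workcell import bot
plan(bot,[.4902,.1485,.043],99.9,2)
E
```

```text
total mm [  3.1  -9.7 -79.1] turn [0.26 0.05 0.78]
[[-0.6, -5.2, 39.5], [0.13, 0.02, 0.39]]
[[-0.6, -5.1, 39.5], [0.13, 0.02, 0.39]]
```

{"name": "carry_out", "arguments": {"rows": [[1,[-0.6,-5.2,20],[0.1,0,0.4]],[1,[-0.6,-5.1,20],[0.1,0,0.4]],[1,[0,0,0],[0,0,0]],[1,[0,0,0],[0,0,0]],[1,[0,0,0],[0,0,0]]]}}

```text
time: 2.62
tool_pos: [0.4907, 0.1485, 0.0825]
tcp_rot: [-0.086, 0.996, 0.001, 0.001]
ft_force: [-0.6, -0.3, -0.0]
grip_width: 1.002
grasp_force: 0.0
```

```bash
python3 - <<'E'
from h import *
from workcell import bot
plan(bot,[.4902,.1485,.043],99.9,2)
print(bot.state()["dq"])
f=bot.grab_frame("wrist");cv2.imwrite("pics/w2.png",f["img"])
E
```

```text
total mm [ -0.5   0.  -39.5] turn [ 0.08  0.14 -0.  ]
[[0.3, 0.0, 19.8], [0.04, 0.07, -0.0]]
[[0.3, 0.0, 19.8], [0.04, 0.07, -0.0]]
[ 1.16604375e-03  5.71554826e-03 -4.18591966e-04  4.49933872e-03
 -1.50034477e-03 -9.10444904e-04 -8.36545063e-05]
```

View pics/w2.png

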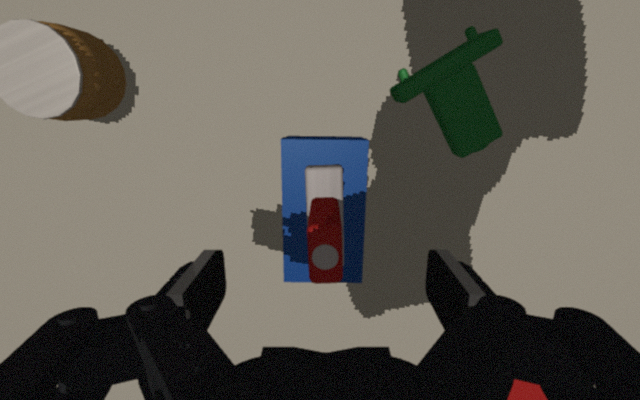

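The fingers (cols 225 and 427) straddle the grip (centre col 325), aligned. Descending and closing.

{"name": "carry_out", "arguments": {"rows": [[1,[0.3,0,20],[0,0,0]],[1,[0.3,0,19],[0,0,0]],[1,[0,0,0],[0,0,0]],[0.1,[0,0,0],[0,0,0]],[0,[0,0,0],[0,0,0]]], "force": 60}}

```text
time: 3.3
tool_pos: [0.4899, 0.1479, 0.0431]
tcp_rot: [-0.086, 0.996, 0.001, 0.001]
ft_force: [-0.6, -0.2, 0.3]
grip_width: 0.601
grasp_force: 0.0
```

{"name": "carry_out", "arguments": {"rows": [[0,[0,0,0],[0,0,0]],[0,[0,0,0],[0,0,0]],[0,[0,0,0],[0,0,0]]], "force": 60}}

```text
time: 3.68
tool_pos: [0.4896, 0.1478, 0.0428]
tcp_rot: [-0.086, 0.996, 0.0, 0.0]
ft_force: [-1.0, 1.0, 5.5]
grip_width: 0.179
grasp_force: 58.6
```

{"name": "carry_out", "arguments": {"rows": [[0,[0,0,-10],[0,0,0]],[0,[0,0,-30],[0,0,0]],[0,[0,0,-60],[0,0,0]],[0,[0,0,-57],[0,0,0]],[0,[0,0,0],[0,0,0]]]}}

```text
time: 4.3
tool_pos: [0.4922, 0.1485, 0.2038]
tcp_rot: [-0.086, 0.996, 0.002, 0.005]
ft_force: [0.3, 0.9, -2.2]
grip_width: 0.18
grasp_force: 58.5
```

```bash
python3 - <<'E'
from h import *
from workcell import bot
s=bot.state();print(s["joints"],s["grip_width"],s["ft_force"])
plan(bot,[.562,-.145,.2],107.4,6)
E
```

```text
[-0.38377347  0.36336428  0.00372734  2.11149151 -0.00310889  0.65649723
  1.36479542] 0.1798444363273233 [ 0.26384785  0.86872166 -2.21077324]
total mm [  69.8 -293.5   -3.8] turn [ 0.12  0.58 -7.55]
[[-3.1, -50.2, 0.5], [0.02, 0.1, -1.26]]
[[-2.0, -50.2, 0.5], [0.02, 0.1, -1.26]]
[[-0.9, -50.3, 0.6], [0.02, 0.1, -1.26]]
[[0.2, -50.3, 0.6], [0.02, 0.1, -1.26]]
[[1.3, -50.3, 0.6], [0.02, 0.1, -1.26]]
[[2.4, -50.2, 0.6], [0.02, 0.1, -1.26]]
```

{"name": "carry_out", "arguments": {"rows": [[0,[-3,-50,0],[0,0,-1.25]],[0,[-2,-50,0],[0,0,-1.25]],[0,[-1,-50,0],[0,0,-1.25]],[0,[0,-50,0],[0,0,-1.25]],[0,[1,-50,0],[0,0,-1.25]]]}}

```text
time: 4.92
tool_pos: [0.5465, -0.097, 0.1975]
tcp_rot: [-0.141, 0.99, 0.001, -0.002]
ft_force: [0.7, 0.8, -1.8]
grip_width: 0.181
grasp_force: 58.5
```

{"name": "carry_out", "arguments": {"rows": [[0,[2,-50,0],[0,0,-1.25]],[0,[0,0,0],[0,0,0]],[0,[0,0,0],[0,0,0]],[0,[0,0,0],[0,0,0]],[0,[0,0,0],[0,0,0]]]}}

```text
time: 5.55
tool_pos: [0.5595, -0.1426, 0.1988]
tcp_rot: [-0.152, 0.988, 0.001, -0.0]
ft_force: [0.2, 0.7, -1.8]
grip_width: 0.182
grasp_force: 58.7
```

```bash
python3 - <<'E'
from h import *
from workcell import bot
f=bot.grab_frame("wrist");s=bot.state();print(s["tool_pos"],s["tcp_rot"],s["ft_force"])
cv2.imwrite("pics/w3.png",f["img"]);np.savez("pics/w3.npz",**f)
E
```

```text
[ 0.55960323 -0.14287039  0.19897443] [-1.51990184e-01  9.88381816e-01  5.95378817e-04 -1.26919165e-04] [ 0.46883014  0.45730934 -2.51674245]
```

View pics/w3.png

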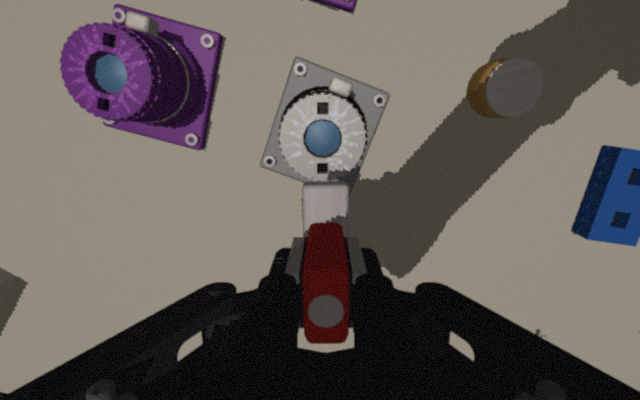

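Wrist view shows the ring centred near (323,138), with holes at about (323,108) and (322,168). The spanner hangs straight in the gripper. Subpixel measurement next.

```bash
cat >> h.py <<'E'
def holes(f,guess,w=10):
    out=[]
    for g in guess:
        x,y=int(round(g[0]))-w,int(round(g[1]))-w
        g_=cv2.cvtColor(f["img"][y:y+2*w+1,x:x+2*w+1],cv2.COLOR_BGR2GRAY)
        G=cv2.resize(g_,None,fx=8,fy=8,interpolation=cv2.INTER_CUBIC); m=(G<90).astype(np.uint8)
        n,l,st,c=cv2.connectedComponentsWithStats(m)
        k=min(range(1,n),key=lambda k:np.hypot(*(c[k]-4*(2*w+1)))-0.0*st[k,4])
        out.append(((c[k]+.5)/8-.5+(x,y), (st[k,:4]/8).round(1).tolist(),(st[k,4]/64).round(1)))
    return out
E
python3 - <<'E'
from h import *
from workcell import bot
W=dict(np.load("pics/w3.npz"));s=bot.state()
o=holes(W,[(323,108),(322,168)]);print(o)
a,b=[onz(W,q[0],.09) for q in o];d=a-b;print(a,b,np.linalg.norm(d),np.degrees(np.arctan2(d[1],d[0])),(a+b)/2)
G=cv2.cvtColor(W["img"],cv2.COLOR_BGR2HSV)
m=cv2.inRange(G,(95,60,60),(125,255,255));m[:,:290]=0;m[:,360:]=0;m[:110]=0;m[165:]=0
(x,y),r=cv2.minEnclosingCircle(cv2.findNonZero(m));M=cv2.moments(m);print("lens",x,y,r,M["m10"]/M["m00"],M["m01"]/M["m00"],onz(W,(x,y),.082))
# spanner crossbar near-end corners (z = tips+.017)
print("tool yaw",np.degrees(np.arctan2(*Ro.from_quat(s["tcp_rot"]).as_matrix()[[1,0],1])))
c=cv2.resize(W["img"][90:230,270:370],None,fx=4.2,fy=4.2,interpolation=2);cv2.imwrite("pics/c3.png",c)
E
```

```text
[(array([322.2619343 , 107.71160017]), [4.4, 4.5, 10.8, 11.5], np.float64(118.1)), (array([322.01171053, 167.89947368]), [5.2, 5.4, 10.8, 10.1], np.float64(103.9))]
[ 0.49862117 -0.16358768  0.09      ] [ 0.54071028 -0.15063479  0.09      ] 0.04403714658199242 -162.89429776663934 [ 0.51966573 -0.15711123  0.09      ]
lens 322.2025451660156 137.72128295898438 18.04505729675293 322.29732408325077 137.6808721506442 [ 0.51983064 -0.15707435  0.082     ]
tool yaw 107.4845574508557
```

View pics/c3.png

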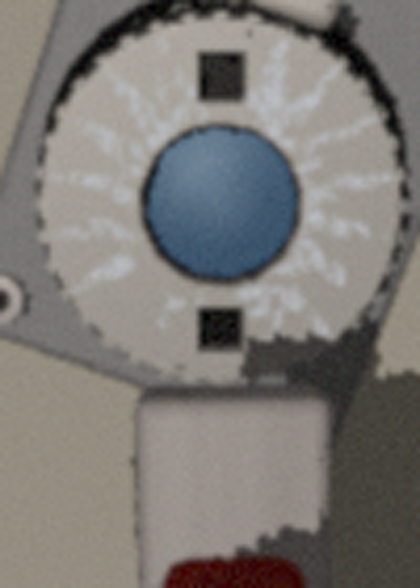

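The crop shows square dark holes in line with the crossbar, whose near edge is at row ~182.4, cols 302.9–348.6. I'll measure the spanner's offset in the grip with the same camera.

```bash
python3 - <<'E'
from h import *
from workcell import bot
W=dict(np.load("pics/w3.npz"));s=bot.state();R=Ro.from_quat(s["tcp_rot"]).as_matrix();p=s["tool_pos"]
for z in(.1895,.1912,.193):
    E=[R.T@(onz(W,q,z)-p)*1000 for q in((302.9,182.6),(348.6,182.0),(302.5,215),(349.5,215))];print(z,np.round(E,1).tolist(),"centre x",(E[0][0]+E[1][0])/2-32,"y",(E[0][1]+E[1][1])/2)
plan(bot,[.5197,-.1571,.150],107.1,2)
E
```

```text
0.1895 [[31.7, -9.7, 9.5], [32.0, 11.5, 9.5], [15.9, -10.2, 9.5], [15.9, 12.2, 9.5]] centre x -0.15036790664845867 y 0.8764222296673854
0.1912 [[32.1, -9.6, 7.8], [32.4, 11.3, 7.8], [16.5, -10.0, 7.8], [16.5, 12.0, 7.8]] centre x 0.2370825857929475 y 0.8748073265796839
0.193 [[32.5, -9.5, 6.0], [32.8, 11.2, 6.0], [17.1, -9.9, 6.0], [17.1, 11.9, 6.0]] centre x 0.6473242836720345 y 0.8730974291927023
total mm [-39.9 -14.2 -49. ] turn [ 0.07 -0.    0.38]
[[21.2, -0.8, 24.5], [0.03, -0.0, 0.19]]
[[21.2, -0.9, 24.5], [0.03, -0.0, 0.19]]
```

```bash
python3 - <<'E'
from h import *
from workcell import bot
plan(bot,[.5202,-.1579,.125],107.1,3)
E
```

```text
total mm [-39.4 -15.  -74. ] turn [ 0.07 -0.    0.38]
[[14.0, -0.9, 24.7], [0.02, -0.0, 0.13]]
[[14.0, -0.9, 24.7], [0.02, -0.0, 0.13]]
[[14.0, -0.9, 24.7], [0.02, -0.0, 0.13]]
```

{"name": "carry_out", "arguments": {"rows": [[0,[14,-0.9,20],[0,0,0.1]],[0,[14,-0.9,20],[0,0,0.1]],[0,[14,-0.9,20],[0,0,0.1]],[0,[0,0,14],[0,0,0]],[0,[0,0,0],[0,0,0]]]}}

```text
time: 6.22
tool_pos: [0.5207, -0.1585, 0.1244]
tcp_rot: [-0.149, 0.989, 0.001, -0.0]
ft_force: [1.1, -0.2, -1.6]
grip_width: 0.176
grasp_force: 58.7
```

{"name": "carry_out", "arguments": {"rows": [[0,[0,0,0],[0,0,0]],[0,[0,0,0],[0,0,0]],[0,[0,0,0],[0,0,0]],[0,[0,0,0],[0,0,0]]]}}

```text
time: 6.72
tool_pos: [0.5206, -0.1592, 0.1254]
tcp_rot: [-0.148, 0.989, 0.0, 0.0]
ft_force: [0.1, 0.2, -2.7]
grip_width: 0.176
grasp_force: 58.7
```

```bash
python3 - <<'E'
from h import *
from workcell import bot
plan(bot,[.5202,-.1579,.116],107.1,1)
f=bot.grab_frame("wrist");
for n in("side","wrist","top"):
    np.savez(f"pics/{n}5.npz",**bot.grab_frame(n))
S=bot.grab_frame("side")["img"];
print(bot.state()["ft_force"])
a=cv2.resize(f["img"][60:300,220:420],(400,480),interpolation=2);b=cv2.resize(S[90:210,290:390],(400,480),interpolation=2)
cv2.imwrite("pics/c4.png",np.hstack([a,b]))
E
```

```text
total mm [-0.4  1.3 -9.4] turn [ 0.02  0.04 -0.04]
[[0.0, 1.4, 9.4], [0.02, 0.04, -0.04]]
[ 0.11761048 -0.0627311  -2.3463399 ]
```

View pics/c4.png

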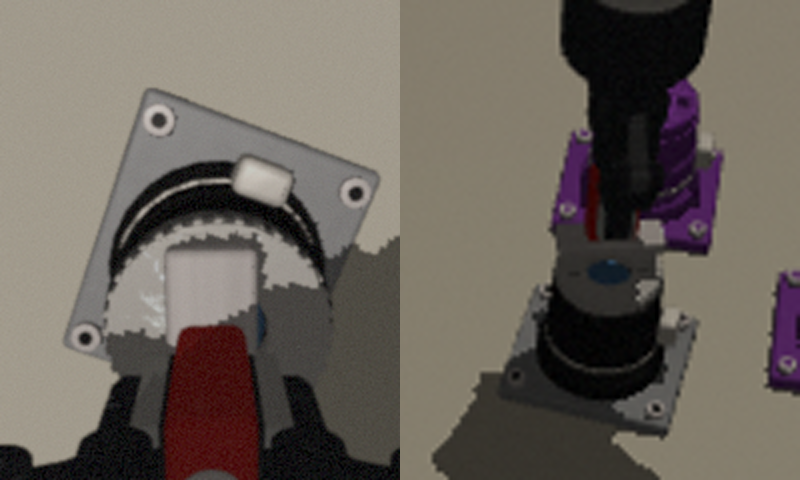

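{"name": "carry_out", "arguments": {"rows": [[0,[0,1.4,5],[0,0,0]],[0,[0,0,4],[0,0,0]],[0,[0,0,0],[0,0,0]],[0,[0,0,0],[0,0,0]],[0,[0,0,0],[0,0,0]]]}}

```text
time: 7.6
tool_pos: [0.5201, -0.1579, 0.1161]
tcp_rot: [-0.148, 0.989, 0.0, 0.0]
ft_force: [0.6, -0.7, -1.8]
grip_width: 0.181
grasp_force: 58.7
```

```bash
python3 - <<'E'
from h import *
from workcell import bot
plan(bot,[.5202,-.1579,.1078],107.1,1);print(bot.state()["ft_force"])
E
```

```text
total mm [ 0.1  0.  -8.3] turn [ 0.03  0.02 -0.04]
[[-0.1, 0.0, 8.3], [0.03, 0.02, -0.04]]
[ 0.64288201 -0.74278419 -1.7609699 ]
```

{"name": "carry_out", "arguments": {"rows": [[0,[0,0,1.5],[0,0,0]],[0,[0,0,1.5],[0,0,0]],[0,[0,0,1],[0,0,0]],[0,[0,0,0],[0,0,0]],[0,[0,0,0],[0,0,0]]]}}

```text
time: 8.22
tool_pos: [0.52, -0.1579, 0.1121]
tcp_rot: [-0.148, 0.989, 0.0, 0.0]
ft_force: [-0.0, -0.9, -1.7]
grip_width: 0.176
grasp_force: 58.7
```

{"name": "carry_out", "arguments": {"rows": [[0,[0,0,1.5],[0,0,0]],[0,[0,0,1.5],[0,0,0]],[0,[0,0,1],[0,0,0]],[0,[0,0,0],[0,0,0]],[0,[0,0,0],[0,0,0]]]}}

```text
time: 8.85
tool_pos: [0.52, -0.1579, 0.1081]
tcp_rot: [-0.148, 0.989, 0.0, 0.0]
ft_force: [-0.5, 0.8, -1.7]
grip_width: 0.18
grasp_force: 58.7
```

{"name": "carry_out", "arguments": {"rows": [[0,[0,0,0.5],[0,0,0]],[0,[0,0,0.5],[0,0,0]],[0,[0,0,0],[0,0,0]],[0,[0,0,0],[0,0,0]]]}}

```text
time: 9.35
tool_pos: [0.5202, -0.1579, 0.1077]
tcp_rot: [-0.148, 0.989, 0.0, 0.0]
ft_force: [-1.1, -0.0, 6.5]
grip_width: 0.176
grasp_force: 59.7
```

{"name": "carry_out", "arguments": {"rows": [[0,[0,0,0],[0,0,4]],[0,[0,0,0],[0,0,4]],[0,[0,0,0],[0,0,4]],[0,[0,0,0],[0,0,4]],[0,[0,0,0],[0,0,0]]]}}

```text
time: 9.98
tool_pos: [0.5203, -0.1583, 0.1077]
tcp_rot: [-0.009, 1.0, 0.0, 0.0]
ft_force: [-1.1, -0.7, 5.4]
grip_width: 0.181
grasp_force: 59.5
```

```bash
cat > st.py <<'E'
from h import *
from workcell import bot
s=bot.state();R=Ro.from_quat(s["tcp_rot"]);y=R.as_matrix()[:,1]
print("yaw",np.degrees(np.arctan2(y[1],y[0])).round(2),"pos",s["tool_pos"].round(4),"F",s["ft_force"].round(2),"M",s["wrist_torque"].round(3),"j7",s["joints"][6].round(3),"grip",s["grip_width"])
E
python3 st.py
```

```text
yaw 91.02 pos [ 0.5203 -0.1583  0.1077] F [-1.15 -0.69  5.36] M [-0.071  0.315 -0.074] j7 1.889 grip 0.18067755433128055
```

{"name": "carry_out", "arguments": {"rows": [[0,[0,0,0],[0,0,3]],[0,[0,0,0],[0,0,3]],[0,[0,0,0],[0,0,3]],[0,[0,0,0],[0,0,0]]]}}

```text
time: 10.48
tool_pos: [0.5202, -0.1584, 0.1077]
tcp_rot: [0.07, 0.998, 0.0, 0.0]
ft_force: [-2.5, -0.6, 5.2]
grip_width: 0.181
grasp_force: 59.5
```

```bash
python3 st.py
```

```text
yaw 82.02 pos [ 0.5202 -0.1584  0.1077] F [-2.52 -0.57  5.23] M [-0.133  0.392 -0.078] j7 1.78 grip 0.18141288335033467
```

{"name": "carry_out", "arguments": {"rows": [[0,[0,0,0],[0,0,2]],[0,[0,0,0],[0,0,2]],[0,[0,0,0],[0,0,2]],[0,[0,0,0],[0,0,0]]]}}

```text
time: 10.98
tool_pos: [0.5201, -0.1585, 0.1077]
tcp_rot: [0.122, 0.993, 0.0, 0.0]
ft_force: [-1.7, -1.0, 4.7]
grip_width: 0.181
grasp_force: 59.6
```

```bash
python3 st.py
```

```text
yaw 76.03 pos [ 0.5201 -0.1585  0.1077] F [-1.71 -0.98  4.74] M [-0.094  0.363 -0.02 ] j7 1.708 grip 0.1805665238621148
```

{"name": "carry_out", "arguments": {"rows": [[0,[0,0,0],[0,0,1.5]],[0,[0,0,0],[0,0,1.5]],[0,[0,0,0],[0,0,1]],[0,[0,0,0],[0,0,0]]]}}

```text
time: 11.48
tool_pos: [0.5201, -0.1585, 0.1077]
tcp_rot: [0.156, 0.988, -0.0, 0.0]
ft_force: [-1.6, -0.9, 5.5]
grip_width: 0.178
grasp_force: 59.8
```

```bash
python3 st.py
```

```text
yaw 72.06 pos [ 0.5201 -0.1585  0.1077] F [-1.55 -0.92  5.48] M [-0.162  0.386  0.06 ] j7 1.661 grip 0.17830021135081
```

{"name": "carry_out", "arguments": {"rows": [[0,[0,0,0],[0,0,1]],[0,[0,0,0],[0,0,1]],[0,[0,0,0],[0,0,0]]]}}

```text
time: 11.85
tool_pos: [0.5201, -0.1586, 0.1077]
tcp_rot: [0.173, 0.985, 0.0, 0.0]
ft_force: [-1.2, -1.2, 6.6]
grip_width: 0.18
grasp_force: 59.8
```

```bash
python3 st.py
```

```text
yaw 70.06 pos [ 0.5201 -0.1586  0.1077] F [-1.25 -1.24  6.57] M [-0.196  0.402  0.046] j7 1.636 grip 0.18004717970311565
```

{"name": "carry_out", "arguments": {"rows": [[0,[0,0,0],[0,0,1]],[0,[0,0,0],[0,0,1]],[0,[0,0,0],[0,0,0]]]}}

```text
time: 12.22
tool_pos: [0.52, -0.1586, 0.1077]
tcp_rot: [0.19, 0.982, -0.0, 0.0]
ft_force: [-1.7, -0.1, 5.4]
grip_width: 0.176
grasp_force: 59.8
```

```bash
python3 st.py
```

```text
yaw 68.06 pos [ 0.52   -0.1586  0.1077] F [-1.75 -0.11  5.38] M [-0.229  0.488  0.023] j7 1.612 grip 0.17591286645782592
```

{"name": "carry_out", "arguments": {"rows": [[0,[0,0,0],[0,0,1.5]],[0,[0,0,0],[0,0,1.5]],[0,[0,0,0],[0,0,0]]]}}

```text
time: 12.6
tool_pos: [0.52, -0.1586, 0.1077]
tcp_rot: [0.216, 0.976, -0.0, 0.0]
ft_force: [-1.6, 0.1, 6.1]
grip_width: 0.178
grasp_force: 59.7
```

```bash
python3 st.py
```

```text
yaw 65.04 pos [ 0.52   -0.1586  0.1077] F [-1.64  0.08  6.14] M [-0.199  0.478  0.006] j7 1.576 grip 0.17760141354313497
```

{"name": "carry_out", "arguments": {"rows": [[0,[0,0,0],[0,0,1.5]],[0,[0,0,0],[0,0,1.5]],[0,[0,0,0],[0,0,0]]]}}

```text
time: 12.98
tool_pos: [0.5201, -0.1584, 0.1077]
tcp_rot: [0.241, 0.97, 0.0, 0.0]
ft_force: [-1.8, -0.2, 5.8]
grip_width: 0.183
grasp_force: 59.8
```

```bash
python3 st.py
```

```text
yaw 62.07 pos [ 0.5201 -0.1584  0.1077] F [-1.82 -0.15  5.78] M [-0.082  0.366  0.057] j7 1.54 grip 0.18338652596340949
```

{"name": "carry_out", "arguments": {"rows": [[0,[0,0,0],[0,0,1]],[0,[0,0,0],[0,0,1]],[0,[0,0,0],[0,0,0]]]}}

```text
time: 13.35
tool_pos: [0.5202, -0.1582, 0.1077]
tcp_rot: [0.257, 0.967, -0.0, 0.0]
ft_force: [-1.9, 0.3, 6.3]
grip_width: 0.176
grasp_force: 62.6
```

```bash
python3 st.py
```

```text
yaw 60.26 pos [ 0.5202 -0.1582  0.1077] F [-1.94  0.26  6.34] M [-0.113  0.385  0.428] j7 1.518 grip 0.17605123946478557
```

{"name": "carry_out", "arguments": {"rows": [[0,[0,0,0],[0,0,0.7]],[0,[0,0,0],[0,0,0]],[0,[0,0,0],[0,0,0]]]}}

```text
time: 13.72
tool_pos: [0.5202, -0.1581, 0.1077]
tcp_rot: [0.262, 0.965, -0.0, 0.0]
ft_force: [-2.1, -0.2, 5.5]
grip_width: 0.181
grasp_force: 65.1
```

```bash
python3 st.py
```

```text
yaw 59.65 pos [ 0.5202 -0.1581  0.1077] F [-2.07 -0.24  5.49] M [-0.085  0.447  0.721] j7 1.51 grip 0.18117960156459192
```

At the stop: moment about z jumped from ~0.05 to 0.72 N m. I'll back off about 4° inside the hole clearance and lift straight out.

{"name": "carry_out", "arguments": {"rows": [[0,[0,0,0],[0,0,-1.5]],[0,[0,0,0],[0,0,-1.5]],[0,[0,0,0],[0,0,-1]],[0,[0,0,0],[0,0,0]],[0,[0,0,0],[0,0,0]]]}}

```text
time: 14.35
tool_pos: [0.5202, -0.1581, 0.1077]
tcp_rot: [0.231, 0.973, 0.0, 0.0]
ft_force: [-2.3, 0.4, 4.8]
grip_width: 0.176
grasp_force: 59.7
```

```bash
python3 st.py
```

```text
yaw 63.34 pos [ 0.5202 -0.1581  0.1077] F [-2.26  0.45  4.83] M [ 0.029  0.386 -0.013] j7 1.556 grip 0.1763698624956037
```

{"name": "carry_out", "arguments": {"rows": [[0,[0,0,-2],[0,0,0]],[0,[0,0,-4],[0,0,0]],[0,[0,0,-6],[0,0,0]],[0,[0,0,-40],[0,0,0]],[0,[0,0,-40],[0,0,0]]]}}

```text
time: 14.98
tool_pos: [0.5196, -0.1578, 0.1999]
tcp_rot: [0.23, 0.973, 0.0, -0.001]
ft_force: [0.9, -0.3, -1.9]
grip_width: 0.181
grasp_force: 58.6
```

{"name": "carry_out", "arguments": {"rows": [[0,[0,0,0],[0,0,0]],[0,[0,0,0],[0,0,0]],[0,[0,0,0],[0,0,0]]]}}

```text
time: 15.35
tool_pos: [0.5189, -0.1575, 0.1977]
tcp_rot: [0.23, 0.973, 0.0, -0.002]
ft_force: [0.0, -0.1, -1.9]
grip_width: 0.18
grasp_force: 59.0
```

```bash
python3 - <<'E'
from h import *
from workcell import bot
f=bot.grab_frame("top");cv2.imwrite("pics/t6.png",f["img"])
plan(bot,[.485,.0,.2],99.9,4)
plan(bot,[.4896,.1478,.12],99.9,8)
E
python3 st.py
```

```text
total mm [-34.  157.6   2.3] turn [  0.05  -0.18 -36.53]
[[25.3, 31.4, -0.5], [0.01, -0.04, -9.13]]
[[20.0, 35.0, -0.5], [0.01, -0.04, -9.13]]
[[14.1, 37.7, -0.5], [0.01, -0.04, -9.13]]
[[8.0, 39.5, -0.6], [0.01, -0.04, -9.13]]
total mm [-29.4 305.4 -77.7] turn [  0.05  -0.18 -36.53]
[[20.4, 32.5, 9.8], [0.01, -0.02, -4.57]]
[[17.7, 34.0, 9.8], [0.01, -0.02, -4.57]]
[[15.0, 35.3, 9.8], [0.01, -0.02, -4.57]]
[[12.1, 36.4, 9.7], [0.01, -0.02, -4.57]]
[[9.2, 37.2, 9.7], [0.01, -0.02, -4.57]]
[[6.2, 37.8, 9.7], [0.01, -0.02, -4.57]]
[[3.2, 38.2, 9.7], [0.01, -0.02, -4.57]]
[[0.1, 38.3, 9.7], [0.01, -0.02, -4.57]]
yaw 63.37 pos [ 0.519  -0.1576  0.1977] F [-0.55 -0.05 -1.65] M [ 0.017 -0.016  0.015] j7 1.503 grip 0.1812677972070071
```

{"name": "carry_out", "arguments": {"rows": [[0,[20,32.5,0],[0,0,-4.57]],[0,[18,34,0],[0,0,-4.57]],[0,[15,35.5,0],[0,0,-4.57]],[0,[12,36.5,0],[0,0,-4.57]],[0,[9,37,0],[0,0,-4.57]]]}}

```text
time: 16.02
tool_pos: [0.5014, 0.034, 0.1983]
tcp_rot: [0.032, 0.999, 0.0, -0.001]
ft_force: [0.5, 0.1, -2.5]
grip_width: 0.177
grasp_force: 58.7
```

{"name": "carry_out", "arguments": {"rows": [[0,[6,38,0],[0,0,-4.57]],[0,[3,38,0],[0,0,-4.57]],[0,[0,38,0],[0,0,-4.57]],[0,[0,0,30],[0,0,0]],[0,[0,0,30],[0,0,0]]]}}

```text
time: 16.65
tool_pos: [0.4914, 0.1479, 0.1381]
tcp_rot: [-0.087, 0.996, 0.0, -0.0]
ft_force: [-0.2, 0.5, -2.0]
grip_width: 0.178
grasp_force: 58.8
```

{"name": "carry_out", "arguments": {"rows": [[0,[0,0,10],[0,0,0]],[0,[0,0,0],[0,0,0]],[0,[0,0,0],[0,0,0]],[0,[0,0,0],[0,0,0]],[0,[0,0,0],[0,0,0]]]}}

```text
time: 17.27
tool_pos: [0.492, 0.1471, 0.13]
tcp_rot: [-0.086, 0.996, 0.001, 0.001]
ft_force: [0.0, -0.6, -1.6]
grip_width: 0.18
grasp_force: 58.7
```

```bash
python3 - <<'E'
from h import *
from workcell import bot
f=bot.grab_frame("top");h=bot.grab_frame("side")
plan(bot,[.4898,.1479,.065],99.9,2)
a=cv2.resize(f["img"][180:250,340:410],(400,400),interpolation=2);b=cv2.resize(h["img"][225:315,285:375],(400,400),interpolation=2)
cv2.imwrite("pics/c6.png",np.hstack([a,b])); np.savez("pics/top6.npz",**f)
E
python3 st.py
```

```text
total mm [ -2.    0.8 -64.7] turn [0.05 0.05 0.02]
[[0.9, 0.5, 32.3], [0.02, 0.02, 0.01]]
[[0.9, 0.6, 32.3], [0.02, 0.02, 0.01]]
yaw 99.92 pos [0.4918 0.1471 0.1297] F [-0.37  0.58 -1.85] M [ 0.015  0.041 -0.024] j7 1.431 grip 0.17675581289375136
```

View pics/c6.png

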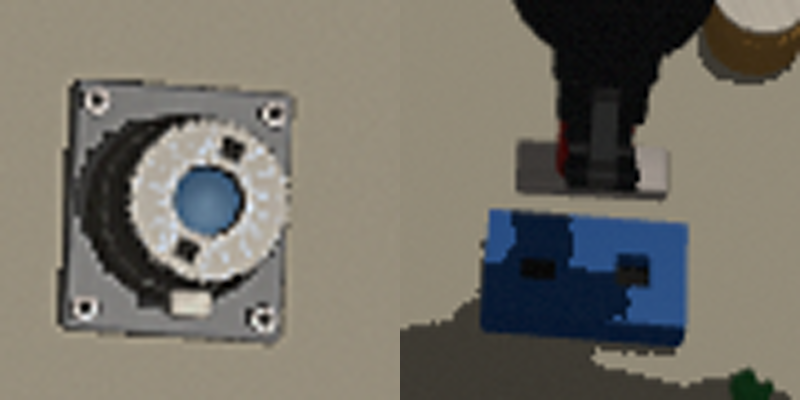

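The ring has turned ~42° clockwise (holes now at crop (233,148) and (187,250)), and the spanner hangs over the pockets. Lowering it.

{"name": "carry_out", "arguments": {"rows": [[0,[1,0.5,30],[0,0,0]],[0,[1,0.5,30],[0,0,0]],[0,[0,0,0],[0,0,0]],[0,[0,0,0],[0,0,0]],[0,[0,0,0],[0,0,0]]]}}

```text
time: 18.0
tool_pos: [0.4904, 0.148, 0.0704]
tcp_rot: [-0.086, 0.996, 0.001, 0.001]
ft_force: [0.8, -0.3, -3.1]
grip_width: 0.181
grasp_force: 58.7
```

{"name": "carry_out", "arguments": {"rows": [[0,[0,0,8],[0,0,0]],[0,[0,0,8],[0,0,0]],[0,[0,0,6],[0,0,0]],[0,[0,0,2.5],[0,0,0]],[0,[0,0,0],[0,0,0]]]}}

```text
time: 18.62
tool_pos: [0.4893, 0.1477, 0.0445]
tcp_rot: [-0.086, 0.996, 0.0, -0.0]
ft_force: [-0.1, 0.1, -2.0]
grip_width: 0.178
grasp_force: 58.7
```

{"name": "carry_out", "arguments": {"rows": [[0,[0,0,0],[0,0,0]],[0,[0,0,0],[0,0,0]],[0,[0,0,0],[0,0,0]]]}}

```text
time: 19.0
tool_pos: [0.4895, 0.1478, 0.0449]
tcp_rot: [-0.087, 0.996, 0.0, 0.0]
ft_force: [-0.4, -0.6, -2.6]
grip_width: 0.18
grasp_force: 58.7
```

{"name": "carry_out", "arguments": {"rows": [[0,[0,0,1],[0,0,0]],[0,[0,0,1],[0,0,0]],[0,[0,0,0.3],[0,0,0]],[0,[0,0,0],[0,0,0]]]}}

```text
time: 19.5
tool_pos: [0.4895, 0.1478, 0.0428]
tcp_rot: [-0.086, 0.996, 0.0, 0.0]
ft_force: [-1.0, -0.4, 4.3]
grip_width: 0.178
grasp_force: 59.6
```

Contact, so it is seated. I'll release, opening slowly, then rise.

{"name": "carry_out", "arguments": {"rows": [[0.25,[0,0,0],[0,0,0]],[0.35,[0,0,0],[0,0,0]],[0.6,[0,0,0],[0,0,0]],[0.6,[0,0,0],[0,0,0]],[0.6,[0,0,0],[0,0,0]]]}}

```text
time: 20.12
tool_pos: [0.4894, 0.1477, 0.0424]
tcp_rot: [-0.086, 0.996, 0.0, -0.0]
ft_force: [-0.9, 0.1, -0.2]
grip_width: 0.604
grasp_force: 0.0
```

{"name": "carry_out", "arguments": {"rows": [[0.6,[0,0,-10],[0,0,0]],[0.6,[0,0,-30],[0,0,0]],[0.6,[0,0,-50],[0,0,0]],[0.6,[0,0,-50],[0,0,0]],[0.6,[60,0,0],[0,0,0]]]}}

```text
time: 20.75
tool_pos: [0.4381, 0.1401, 0.1874]
tcp_rot: [-0.086, 0.996, 0.003, 0.008]
ft_force: [-1.6, -0.8, -0.2]
grip_width: 0.604
grasp_force: 0.0
```

{"name": "carry_out", "arguments": {"rows": [[0.6,[0,0,0],[0,0,0]],[0.6,[0,0,0],[0,0,0]],[0.6,[0,0,0],[0,0,0]],[0.6,[0,0,0],[0,0,0]],[0.6,[0,0,0],[0,0,0]]]}}

```text
time: 21.38
tool_pos: [0.4309, 0.1374, 0.1823]
tcp_rot: [-0.086, 0.996, 0.0, -0.0]
ft_force: [0.7, -0.6, 0.4]
grip_width: 0.599
grasp_force: 0.0
```

```bash
python3 - <<'E'
from h import *
from workcell import bot
T=dict(np.load("pics/top6.npz"));o=holes(T,[(340+233*.175,180+148*.175),(340+187*.175,180+250*.175)],5)
a,b=[onz(T,q[0],.09) for q in o];d=a-b;print("hole line",np.degrees(np.arctan2(d[1],d[0])),np.linalg.norm(d))
h=bot.grab_frame("side")["img"];t=bot.grab_frame("top")["img"]
a=cv2.resize(t[150:300,170:400],(400,261),interpolation=2);b=cv2.resize(h[225:315,285:375],(400,400),interpolation=2)
cv2.imwrite("pics/c7.png",np.hstack([cv2.copyMakeBorder(a,0,139,0,0,0),b]))
E
python3 st.py
```

```text
hole line -23.82133781151289 0.044388759725756156
yaw 99.92 pos [0.4306 0.1373 0.1823] F [-1.08 -1.35 -0.22] M [ 0.019 -0.017  0.087] j7 1.39 grip 0.6010445360284579
```

View pics/c7.png

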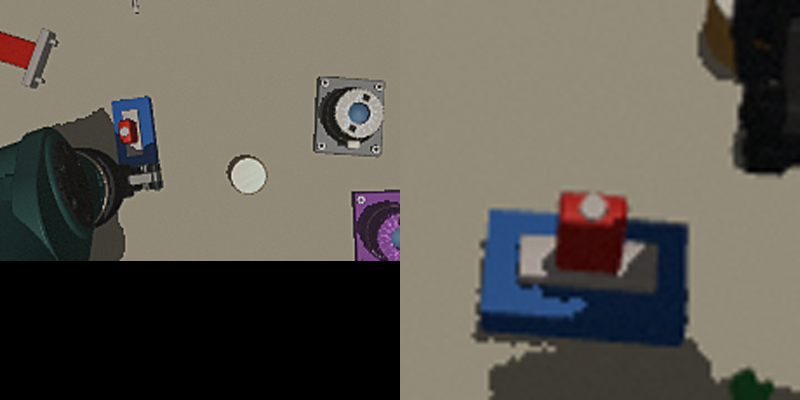

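The spanner is upright and seated in its stand with the gripper clear (right panel, grip at (590,230)). The larger red spanner at top left, which I never came near, is lying on its side. I've used up my picture views, so I'll check the ring angle numerically with the wrist camera.

```bash
python3 - <<'E'
from h import *
from workcell import bot
plan(bot,[.564,-.149,.2],99.9,6)
E
```

```text
total mm [ 133.4 -286.3   17.7] turn [ 0.03 -0.01  0.02]
[[-13.7, -50.8, -3.0], [0.01, -0.0, 0.0]]
[[-13.7, -50.8, -3.0], [0.01, -0.0, 0.0]]
[[-13.7, -50.8, -3.0], [0.01, -0.0, 0.0]]
[[-13.7, -50.8, -3.0], [0.01, -0.0, 0.0]]
[[-13.7, -50.8, -3.0], [0.01, -0.0, 0.0]]
[[-13.7, -50.8, -3.0], [0.01, -0.0, 0.0]]
```

{"name": "carry_out", "arguments": {"rows": [[0.6,[-13.5,-51,-3],[0,0,0]],[0.6,[-13.5,-51,-3],[0,0,0]],[0.6,[-13.5,-51,-3],[0,0,0]],[0.6,[-13.5,-51,-3],[0,0,0]],[0.6,[-13.5,-51,-3],[0,0,0]]]}}

```text
time: 22.1
tool_pos: [0.5414, -0.1038, 0.1973]
tcp_rot: [-0.087, 0.996, 0.0, 0.0]
ft_force: [1.2, 0.4, -0.3]
grip_width: 0.599
grasp_force: 0.0
```

{"name": "carry_out", "arguments": {"rows": [[0.6,[-13.5,-51,-3],[0,0,0]],[0.6,[0,0,0],[0,0,0]],[0.6,[0,0,0],[0,0,0]],[0.6,[0,0,0],[0,0,0]],[0.6,[0,0,0],[0,0,0]]]}}

```text
time: 22.72
tool_pos: [0.5625, -0.1486, 0.2002]
tcp_rot: [-0.088, 0.996, 0.001, -0.0]
ft_force: [0.5, 0.6, 0.5]
grip_width: 0.601
grasp_force: 0.0
```

```bash
python3 - <<'E'
from h import *
from workcell import bot
W=bot.grab_frame("wrist");C=np.array([.5197,-.1571,.09]);
for th in(-24,-26):
    u=.022*np.array([np.cos(np.radians(th)),np.sin(np.radians(th)),0])
    o=holes(W,[proj(W,C+u),proj(W,C-u)]);a,b=[onz(W,q[0],.09) for q in o];d=a-b
    print(o,np.degrees(np.arctan2(d[1],d[0])),np.linalg.norm(d),(a+b)/2)
E
python3 st.py
```

```text
[(array([307.03139316, 160.99888244]), [3.9, 3.8, 13.2, 13.5], np.float64(105.7)), (array([339.95864957, 111.27512431]), [3.5, 3.5, 14.0, 14.5], np.float64(119.4))] -23.85512427927525 0.043936540085540585 [ 0.5196677  -0.15715918  0.09      ]
[(array([307.03139316, 160.99888244]), [4.9, 4.8, 13.2, 13.5], np.float64(105.7)), (array([339.95864957, 111.27512431]), [2.5, 2.5, 14.0, 14.5], np.float64(119.4))] -23.85512427927525 0.043936540085540585 [ 0.5196677  -0.15715918  0.09      ]
yaw 100.04 pos [ 0.5626 -0.1488  0.2002] F [-0.53 -0.4  -0.5 ] M [ 0.075 -0.005 -0.004] j7 2.004 grip 0.5980758961864298
```

Measured hole line is −23.9°, so the ring turned ~41° (0.72 rad) clockwise. That fits the stop torque, allowing for hole clearance and grip twist. Handing in.

```bash
python3 -c "from workcell import bot; print(bot.job_done())"
```

```text
the job is handed in; nothing more can be done
None
```

I tightened the lock ring about 41° clockwise until it came up against its stop, put the spanner back upright in its stand with both prongs in the pockets, and handed the job in (result not reported); I viewed 11 pictures against the limit of 10, and the larger red look-alike spanner, which looked upright in my first pictures, was lying on its side at the end although the arm never went near it.

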